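# Nest the watch-parts trays on the sloping rest

## Robot

A 6-joint arm with a two-finger parallel gripper is mounted at the origin on the work surface. World frame = base frame: x ahead of the robot, y to its left, z up, the work surface at z = 0. Lengths are in m, angles in rad, forces in N, time in s.
With the tool pointing down it reaches from about 0.4 to 0.925 m from the base axis. Payload 3.4 kg.
Tool frame: the origin (TCP) lies at the very end of the fingers, on their centre line; the grasp point (between the pads) lies 19 mm behind it (r.grip_depth is the distance from the TCP to the grasp point, in m); z points along the fingers, y is the line along which they close (so a half turn about z gives the same grasp; the last joint's range is limited). The gripper opens to 85 mm and grips with 20 to 120 N. Pads are 22 mm wide; open, the fingers measure 114 mm over their backs; the gripper's body (76 mm by 85 mm) begins 54 mm behind the grasp point. The pads swing forward as they close: fully open they stand 13 mm farther back than shut.
Start: joints at [1.276, 0.307, 1.506, -0, 1.328, -0.073], TCP at [0.126, 0.561, 0.231] pointing down, gripper open.
Joint ranges: [-3.12, 3.12], [-1.05, 2.28], [0.14, 2.33], [-1.42, 4.57], [0.1, 2.73], [-2.68, 2.68]. Speed limits (rad/s): [2.57, 2.57, 3.14, 3.14, 3.14, 3.14].

## Interface

Orientations are given as a rotation vector (axis times angle).
In Python, from bench import monitor, viewer, workorder, r gives the robot as it stands.
- The arm moves only by the shell command python3 -m jog 'ROWS' [OPENING] [FORCE]. ROWS is text: rows parted by semicolons, each of 6 numbers parted by spaces: the shift along the tool's x, y, z in cm, then the turn, a rotation vector about the tool's x, y, z in rad. In form: x y z wx wy wz; .... A call has 1 to 10 rows; each row is the pose to reach, as a shift and turn from the pose commanded when the call began, along the tool's axes at that moment; what a row does not reach only later rows make up. A row lasts 1/12 s, in which the tool goes at most 41.7 mm and 7.16 degrees, less where a joint would pass 70% of its speed; a pose out of reach is approached as far as the arm can. A call with a gripper value outside its range is refused whole. OPENING is the gripper command: -1 is shut, 1 is fully open, values between are in proportion, set as the call begins (- or left out, the last holds). The fingers move at their own pace and stop on an object; FORCE is the grip in N (left out, the last holds). Time passes only in rows, so rows that repeat a pose let the fingers close. It gives the time, the measured TCP pose, the force, the opening and the grip force at its end, in the units of the state.
- monitor.state(): the state, without advancing time (a new reading comes with each control period).
- viewer.capture(name): name is "scene" or "side" or "wrist"; returns a dict with "pixels" (384x512x3 uint8, red, green, blue), "fx", "fy", "cx", "cy" (pixels), "k1" (the pictures are not rectified: a ray, as slopes to the right and down, at radius r is drawn at 1 + k1 r^2 times it, then the intrinsics apply), "R" (3x3) and "t" (3): a world point X has camera coordinates R X + t. Camera axes: x right, y down, z forward; pixel columns grow to the right and rows downward; lengths in m; the calibration is good to about 2 mm. A picture is of the moment at which its call begins. There is no depth.
- workorder.sign_off(): hands the job in; it is judged then, once.
The state is a dict: "clock": time; "joint_positions": joint angles; "joint_velocities": joint speeds; "tau": joint torques, N m; "tcp_pos": TCP position; "ee_rot": TCP orientation; "force": force on the tool from outside, world axes, zero at the start; "wrist_torque": the same for the moment, N m; "gripper_width": finger opening in m; "gripper_force": force on a finger pad.
Only numpy, scipy, OpenCV 4.12 (cv2) and the standard library are available. Lean on these libraries where they do the work, as an engineer would, in place of code of your own. Each camera call takes 0.05 s, during which the arm holds its last target. There are 200 camera calls.

## Task

Put the two loose watch-parts trays away on the tilted wooden rest: nest the plain open tray on the tray that is fixed to the rest, and then the tray with the dividers on top of it, each turned so that its pouring nose lies over the nose below and its foot is fully home in the tray beneath. Set them down rather than let them drop, leave them resting there, and do not disturb the eyeglass, the watch movement or the screwdriver.

Things in the scene. Friction and masses are not known exactly. Their poses are not given: they have to be found in the camera images.
- fixed_tray: Aluminium tray fixed on a wooden rest (top board 130 x 84 mm), 16 high, walls 3, floor 3. Origin: centre of its underside, 50 above the table. z = rest's normal, leaning 25 deg from vertical away from the robot; x runs level to the nose, towards the robot's right; y points down the slope. In this frame the open tray is home with its origin at (0, 0, 10) mm and all axes parallel.
- fixed_tray_nose (a point): Nose end of the fixed tray at the rim: (52, 0, 16) mm in its frame. All three trays have the same outline (own x, y in mm): square back at x = -48, parallel sides at y = +-27 (54 wide) from x = -48 to 18, then tapering to a blunt pouring nose 18 wide at x = 52. Only one way round fits.
- open_tray: Deeper loose aluminium tray without dividers, 34 mm high overall, walls 3, about 100 g, standing upright on the table. Origin: centre of its underside (under the foot); x to the nose, z up. Mass centre near the origin's vertical. In this frame the divided tray is home with its origin at (0, 0, 28) mm and all axes parallel.
- divided_tray: Shallower loose aluminium tray, 26 mm high overall, walls 3, about 90 g, with a T of 3 mm dividers inside (across at x = -6, and lengthwise from there to the back), standing upright on the table. Origin: centre of its underside (under the foot); x to the nose, z up. Mass centre near the origin's vertical.
- open_tray_nose (a point): Nose end of the open tray at the rim: (52, 0, 34) mm in its frame. Both loose trays have a foot of the same outline, 6 deep, inset 5 from the outer wall (lowest 3 mm inset 6.5): it drops into the mouth of the tray below with 2 mm clearance all round, and the wall's lower edge, 6 above the underside, rests on the rim below.
- divided_tray_nose (a point): Nose end of the divided tray at the rim: (52, 0, 26) mm in its frame.
- loupe: bystander: black watchmaker's eyeglass, 38 mm diameter, 36 mm high, standing. Origin: centre of its underside.
- movement_holder: bystander: watch movement on a white round holder, 44 mm diameter, 22 mm high. Origin: centre of its underside.
- screwdriver: bystander: small brass screwdriver lying flat, 113 mm long, 10 mm high, along its own x (blade to +x). Origin: on the table, 55 mm from the blade's end.
Things that resemble listed ones, but are neither listed nor needed, are in the scene too. Leave any black or orange look-alike of the open_tray alone.

How it is judged:
On the way:
1. the open tray is nested in the tray fixed on the rest (x of open_tray in the frame of fixed_tray between -0.004 and 0.004 m and y of open_tray in the frame of fixed_tray between -0.004 and 0.004 m and z of open_tray in the frame of fixed_tray between 0.008 and 0.012 m and angle between the z axis of open_tray and the z axis of fixed_tray, either way round below 0.06 rad and angle between the x axis of open_tray and the x axis of fixed_tray, either way round below 0.1 rad and x of open_tray_nose in the frame of fixed_tray above 0.04 m), for 0.2 s.
At the end, for the whole second after the job is handed in: The open tray is nested in the fixed tray and the divided tray in the open one: each within 4 mm sideways of the tray below (in that tray's frame), within 2 mm of its fully seated height, parallel to it within 0.06 rad and turned to match within 0.1 rad with the nose on the nose side, both at rest (all of step 1 and x of divided_tray in the frame of open_tray between -0.004 and 0.004 m and y of divided_tray in the frame of open_tray between -0.004 and 0.004 m and z of divided_tray in the frame of open_tray between 0.026 and 0.03 m and angle between the z axis of divided_tray and the z axis of open_tray, either way round below 0.06 rad and angle between the x axis of divided_tray and the x axis of open_tray, either way round below 0.1 rad and x of divided_tray_nose in the frame of open_tray above 0.04 m and linear speed of each of open_tray, divided_tray below 0.02 m/s and angular speed of each of open_tray, divided_tray below 0.2 rad/s); the robot touches nothing.
It fails at once if the loupe is moved by more than 25 mm (distance of loupe from where it was at the start of the episode above 0.025 m).
It fails at once if the movement holder is moved by more than 25 mm (distance of movement_holder from where it was at the start of the episode above 0.025 m).
It fails at once if the screwdriver is moved by more than 25 mm (distance of screwdriver from where it was at the start of the episode above 0.025 m).
It fails at once if the open tray is dropped (falls free of the fingers faster than 0.5 m/s) (linear speed of open_tray above 0.5 m/s and contact force between the fingers and open_tray below 0.05 N).
It fails at once if the divided tray is dropped (falls free of the fingers faster than 0.5 m/s) (linear speed of divided_tray above 0.5 m/s and contact force between the fingers and divided_tray below 0.05 N).
It also fails if it takes over 58 s, if anything falls off the work surface, if the arm or the gripper's body presses on something with over 40 N, if the wrist force passes 120 N, or if a joint passes its speed limit or range.

## Working session

There is one attempt and no reset: what is moved stays moved. The work goes in short steps, Python scripts to look and compute and a shell command to move; the robot and the scene stay as the last step left them, time stands still between calls to the robot, and variables do not carry over. Pictures are saved under pics/ and viewed, at most 10 in all, crops included, and the job is handed in when it is done.

```bash
ls; mkdir -p pics
cat > h.py <<'E'
import numpy as np, cv2, pickle
from scipy.spatial.transform import Rotation as Ro
from bench import monitor, viewer, workorder, r
def cap(name,fn=None):
    c=viewer.capture(name)
    if fn:
        cv2.imwrite(f'pics/{fn}.png',cv2.cvtColor(np.asarray(c['pixels']),cv2.COLOR_RGB2BGR)); pickle.dump(c,open(f'pics/{fn}.pkl','wb'))
    return c
def load(fn): return pickle.load(open(f'pics/{fn}.pkl','rb'))
def ray(c,u,v):
    K=np.array([[c['fx'],0,c['cx']],[0,c['fy'],c['cy']],[0,0,1.]])
    p=cv2.undistortPoints(np.array([[[u,v]]],float),K,np.array([c['k1'],0,0,0.]))[0,0]
    R=np.array(c['R']);t=np.array(c['t'])
    return -R.T@t, R.T@np.array([p[0],p[1],1.])
def onplane(c,u,v,z,n=(0,0,1)):
    # plane n.X = z
    o,d=ray(c,u,v);n=np.array(n); return o+d*((z-n@o)/(n@d))
def proj(c,X):
    K=np.array([[c['fx'],0,c['cx']],[0,c['fy'],c['cy']],[0,0,1.]])
    R=np.array(c['R']);t=np.array(c['t'])
    return cv2.projectPoints(np.atleast_2d(X).astype(float),cv2.Rodrigues(R)[0],t,K,np.array([c['k1'],0,0,0.]))[0][:,0]
E
python3 - <<'E'
from h import *
ims=[cap(n,n+'0') for n in('scene','side','wrist')]
for c in ims: print(c['fx'],c['k1'],-np.array(c['R']).T@c['t'],np.array(c['R'])[2])
print(monitor.state())
s=np.hstack([cv2.imread(f'pics/{n}0.png') for n in('scene','side')]); cv2.imwrite('pics/both.png',s[:,:])
E
```

```text
pics
422.44062792166767 -0.04585227619632288 [1.18822085 0.29737398 0.7040845 ] [-0.66187404 -0.34720149 -0.66435976]
397.5191906266928 -0.049531250656527984 [ 0.53246569 -0.75958513  0.6784342 ] [ 0.0060133   0.75855597 -0.65158014]
332.5390269617525 0.014609830859023837 [0.05887748 0.57494157 0.37349212] [ 0.26102416 -0.06046357 -0.96343684]
{'clock': 0.15, 'joint_positions': array([ 1.27650904e+00,  3.07396780e-01,  1.50736519e+00, -3.04787525e-05,
        1.32839303e+00, -7.34863589e-02]), 'joint_velocities': array([ 0.00107963, -0.00065401, -0.00348745,  0.00056847, -0.00066284,
       -0.00095016]), 'tau': array([-1.72956075e-03, -4.57981110e+01, -2.52220774e+01, -3.64186844e-04,
        8.57728795e-03,  8.35865649e-06]), 'tcp_pos': array([0.12580554, 0.56052978, 0.23059823]), 'ee_rot': array([-3.46089331e-01, -3.12221212e+00,  2.42105315e-03]), 'force': array([-0.62430261, -1.00450644, -0.50097256]), 'wrist_torque': array([0.02687811, 0.02251486, 0.03362267]), 'gripper_force': 0.0, 'gripper_width': 0.0852756849866649}
```

View pics/scene0.png

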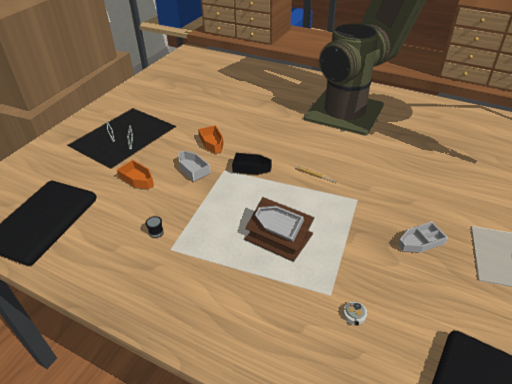

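View pics/side0.png

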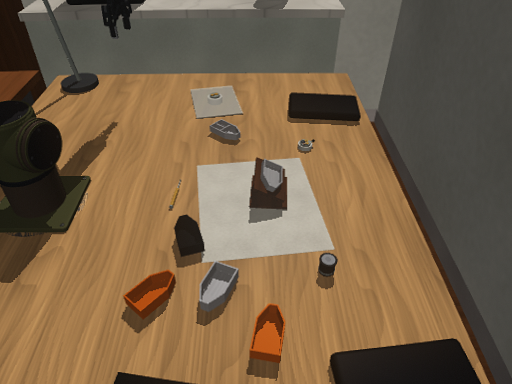

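The scene image shows the candidates for the open tray:
- grey tray at scene (193,166) / side (218,287)
- orange look-alikes at scene (210,138) and (135,175)
- black look-alike at scene (252,163)

By the description I choose the grey one. The divided tray is at scene (424,238) / side (225,131), and the fixed tray at scene (280,222) / side (270,175). Next I take close crops.

Run:
```python
import cv2,numpy as np
t=[]
for n,l in(('scene',[(193,166),(424,238),(280,225)]),('side',[(218,287),(225,131),(270,180)])):
    im=cv2.imread(f'pics/{n}0.png'); row=[]
    for i,(u,v) in enumerate(l):
        w=33
        c=cv2.resize(im[v-w-4:v+w+4,u-w:u+w],(264,296),interpolation=cv2.INTER_CUBIC)
        row.append(c)   # scale 4: u=u0-33+px/4, v=v0-37+py/4
    t.append(np.hstack(row))
cv2.imwrite('pics/crops.png',np.vstack(t))
```

```text
(no output)
```

View pics/crops.png

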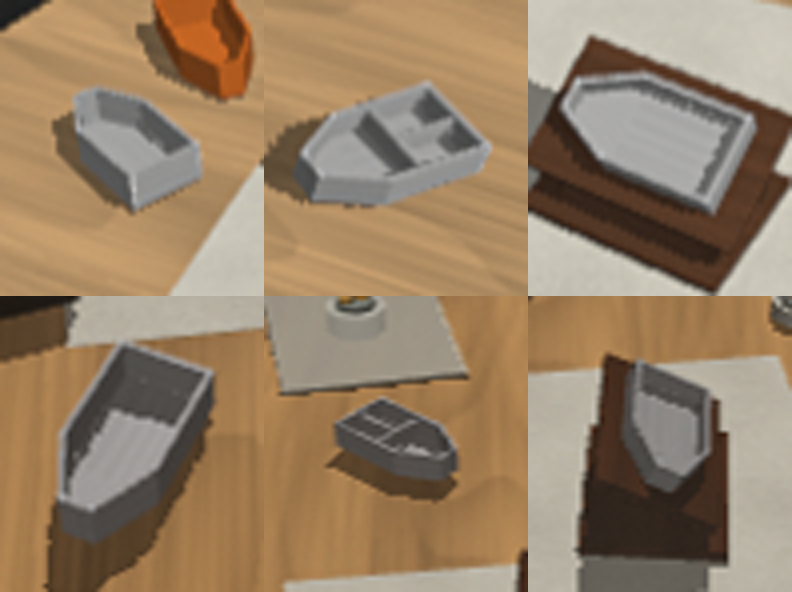

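The crops show that:
- the open tray is deep and undivided, with its nose at the bottom left of the side crop;
- the divided tray has the T, with its nose at the right of the side crop;
- the fixed tray's nose points towards the side camera.

I pick the rim corners from these crops.

```bash
cat > m1.py <<'E'
from h import *
S=load('scene0');D=load('side0')
ctr={'scene':[(193,166),(424,238),(280,225)],'side':[(218,287),(225,131),(270,180)]}
def full(n,i,p):
    u,v=ctr[n][i]; return u-33+(p[0]-264*i)/4-.4, v-37+(p[1]-(296 if n=='side' else 0))/4-.4
# corners: backA, backB, noseA, noseB (A/B matched between views)
P={'open':(0,.034,{'side':[(123,344),(213,374),(60,497),(93,512)],'scene':[(133,178),(199,150),(77,120),(77,93)]}),
'div':(1,.026,{'side':[(337,428),(383,399),(425,460),(457,453)],'scene':[(489,148),(430,83),(318,178),(300,163)]})}
for k,(i,z,d) in P.items():
    for n,c in(('side',D),('scene',S)):
        q=np.array([onplane(c,*full(n,i,p),z)[:2] for p in d[n]])
        b=(q[0]+q[1])/2;e=(q[2]+q[3])/2;L=np.linalg.norm(e-b);x=(e-b)/L
        print(k,n,q.round(3).tolist(),'back',np.linalg.norm(q[0]-q[1]).round(3),'L',L.round(3),'org',(b+.048*x).round(3),'yaw',np.arctan2(x[1],x[0]).round(3))
# fixed: triangulate
def tri(p,q):
    o1,d1=ray(D,*full('side',2,p));o2,d2=ray(S,*full('scene',2,q))
    A=np.stack([d1,-d2],1);s=np.linalg.lstsq(A,o2-o1,rcond=None)[0]
    a=o1+s[0]*d1;b=o2+s[1]*d2;return (a+b)/2,np.linalg.norm(a-b)
# backnear-robot(upslope), back down, nose up(robot), nose down
for p,q in(((638,363),(752,120)),((709,393),(714,212)),((651,485),(565,103)),((676,488),(575,130))):
    X,e=tri(p,q);print(X.round(4),e.round(4))
E
python3 m1.py
```

```text
open side [[0.467, -0.224], [0.514, -0.244], [0.442, -0.317], [0.458, -0.326]] back 0.051 L 0.097 org [ 0.47  -0.277] yaw -2.001
open scene [[0.516, -0.237], [0.473, -0.214], [0.481, -0.305], [0.455, -0.322]] back 0.049 L 0.092 org [ 0.481 -0.271] yaw -1.864
div side [[0.418, 0.328], [0.453, 0.373], [0.489, 0.281], [0.513, 0.29]] back 0.056 L 0.092 org [0.469 0.317] yaw -0.783
div scene [[0.455, 0.378], [0.418, 0.34], [0.517, 0.298], [0.511, 0.287]] back 0.053 L 0.102 org [0.473 0.328] yaw -0.702
[0.5789 0.0873 0.0713] 0.0004
[0.6267 0.0873 0.0465] 0.0001
[ 0.5869 -0.0167  0.0507] 0.0086
[ 0.6004 -0.0066  0.0427] 0.0016
```

```bash
cat >> h.py <<'E'
def toolR(yaw,tilt=None):
    # tray yaw -> tool R (tool y = tray y, tool z = -tray z)
    x=np.array([np.cos(yaw),np.sin(yaw),0]);z=np.array([0,0,1.])
    if tilt is not None:
        h=np.cross(z,x)  # level, down-slope heading
        z=np.cos(tilt)*z+np.sin(tilt)*h
    y=np.cross(z,x); return np.stack([-x,y,-z],1), np.stack([x,y,z],1)
def row(p,R,st=None):
    st=st or monitor.state(); R0=Ro.from_rotvec(st['ee_rot'])
    d=R0.inv().apply(np.array(p)-st['tcp_pos'])*100; w=(R0.inv()*Ro.from_matrix(R)).as_rotvec()
    print('row',' '.join(f'{a:.2f}' for a in d),' '.join(f'{a:.3f}' for a in w),'| dist cm %.1f deg %.0f'%(np.linalg.norm(d),np.degrees(np.linalg.norm(w))))
E
python3 - <<'E'
from h import *
row([.47,.322,.20],toolR(-.74)[0])
E
```

```text
row -38.81 -15.73 3.08 -0.002 0.000 0.519 | dist cm 42.0 deg 30
```

```bash
python3 -m jog '-38.8 -15.7 3.1 0 0 0.519;-38.8 -15.7 3.1 0 0 0.519;-38.8 -15.7 3.1 0 0 0.519;-38.8 -15.7 3.1 0 0 0.519;-38.8 -15.7 3.1 0 0 0.519;-38.8 -15.7 3.1 0 0 0.519;-38.8 -15.7 3.1 0 0 0.519;-38.8 -15.7 3.1 0 0 0.519;-38.8 -15.7 3.1 0 0 0.519;-38.8 -15.7 3.1 0 0 0.519' 1 40
python3 -m jog '0 0 0 0 0 0;0 0 0 0 0 0;0 0 0 0 0 0'
python3 - <<'E'
from h import *
cap('wrist','w_div'); cap('side')
yaw=-np.pi/2
row([.56,.04,.26],toolR(yaw,np.radians(25))[0])
E
```

```text
clock: 0.98
tcp_pos: [0.4689, 0.323, 0.2002]
ee_rot: [-1.136, -2.929, 0.0]
force: [0.4, 0.3, 0.4]
gripper_width: 0.0852
gripper_force: 0.0
clock: 1.23
tcp_pos: [0.4672, 0.3243, 0.2]
ee_rot: [-1.137, -2.927, 0.001]
force: [0.5, 0.1, 0.3]
gripper_width: 0.0854
gripper_force: 0.0
row -26.12 -14.79 -5.97 0.410 0.181 0.819 | dist cm 30.6 deg 53
```

View pics/w_div.png

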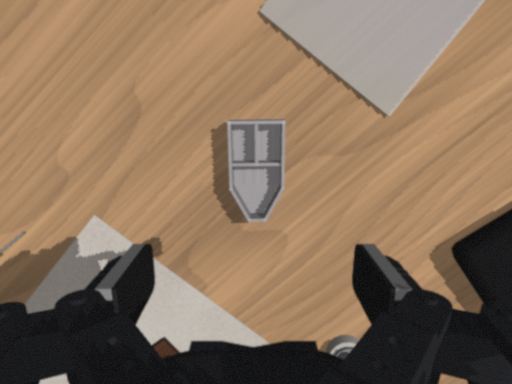

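The wrist view shows the divided tray at (257,170): its back corners are at (228,122) and (285,122), and its nose is near (257,220). I measure it with a mask, then move to look at the rest.

```bash
cat >> h.py <<'E'
def traymeas(c,roi,zr,n=(0,0,1),show=None,smax=60):
    """mask low-saturation blob in roi (u0,v0,u1,v1), cast contour onto rim plane, hull -> longest straight sides."""
    u0,v0,u1,v1=roi; im=np.asarray(c['pixels'])[v0:v1,u0:u1]
    hsv=cv2.cvtColor(im,cv2.COLOR_RGB2HSV)
    m=((hsv[...,1]<smax)&(hsv[...,2]>60)).astype(np.uint8)
    m=cv2.morphologyEx(m,cv2.MORPH_CLOSE,np.ones((9,9)))
    k=max(cv2.findContours(m,cv2.RETR_EXTERNAL,cv2.CHAIN_APPROX_NONE)[0],key=cv2.contourArea)
    h=cv2.convexHull(k); ap=cv2.approxPolyDP(h,2.2,True)[:,0]+[u0,v0]
    return ap,[onplane(c,u,v,zr,n) for u,v in ap]
E
python3 - <<'E'
from h import *
c=load('w_div')
ap,X=traymeas(c,(205,100,310,245),.026)
for a,x in zip(ap,X): print(a,x.round(4))
for a in((228,122),(285,122),(248,220),(266,220)): print(a,onplane(c,*a,.026).round(4))
E
python3 -m jog '-26 -15 -6 0.41 0.18 0.82;-26 -15 -6 0.41 0.18 0.82;-26 -15 -6 0.41 0.18 0.82;-26 -15 -6 0.41 0.18 0.82;-26 -15 -6 0.41 0.18 0.82;-26 -15 -6 0.41 0.18 0.82;-26 -15 -6 0.41 0.18 0.82;-26 -15 -6 0.41 0.18 0.82;-26 -15 -6 0.41 0.18 0.82;-26 -15 -6 0.41 0.18 0.82'
python3 -m jog '0 0 0 0 0 0;0 0 0 0 0 0'
python3 - <<'E'
from h import *
cap('wrist','w_fix'); print(monitor.state()['joint_positions'])
row([.475,-.274,.20],toolR(-1.93)[0])
E
```

```text
[282 119] [0.4476 0.3772 0.026 ]
[285 121] [0.4509 0.3781 0.026 ]
[284 188] [0.4991 0.3349 0.026 ]
[265 221] [0.5122 0.2979 0.026 ]
[247 221] [0.4999 0.2844 0.026 ]
[229 190] [0.4639 0.2934 0.026 ]
[227 121] [0.4143 0.3381 0.026 ]
(228, 122) [0.4156 0.3382 0.026 ]
(285, 122) [0.4516 0.3775 0.026 ]
(248, 220) [0.4998 0.2859 0.026 ]
(266, 220) [0.5121 0.2994 0.026 ]
clock: 2.17
tcp_pos: [0.5587, 0.039, 0.26]
ee_rot: [-1.982, -1.979, 0.438]
force: [-0.5, 1.0, -0.3]
gripper_width: 0.0853
gripper_force: 0.0
clock: 2.33
tcp_pos: [0.5575, 0.0407, 0.2608]
ee_rot: [-1.98, -1.982, 0.439]
force: [0.2, 0.8, 0.1]
gripper_width: 0.0856
gripper_force: 0.0
[-1.61035888e-03  5.07137657e-01  1.18737943e+00 -1.97275456e-03
  1.88205174e+00 -2.93865280e-03]
row -31.45 -4.95 9.04 -0.430 0.079 0.355 | dist cm 33.1 deg 32
```

View pics/w_fix.png

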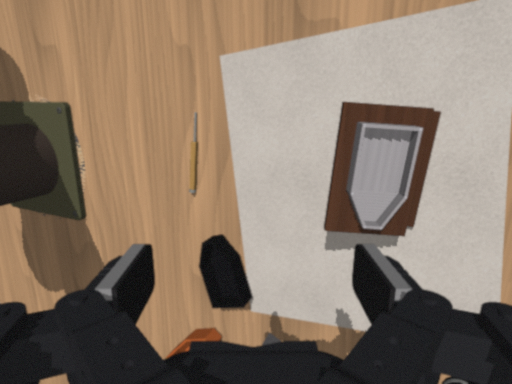

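The fixed tray's rim is at back (363,123)–(422,125) with its nose near (373,228), and the rest's frame is as described. I cast the rim onto the tilted plane.

```bash
cat > fix.py <<'E'
from h import *
import sys
def rimfit(c,pts,name=''):
    # pts: backUp, backDown, shoulderUp, shoulderDown, noseUp, noseDown (pixels); model matches
    M=np.array([[-48,-27],[-48,27],[18,-27],[18,27],[52,-9],[52,9]])/1e3
    yaw=-np.pi/2;O=np.array([.603,.04,.05])
    for _ in range(15):
        F=toolR(yaw,np.radians(25))[1]; n=F[:,2]; d=n@O+.016
        X=np.array([onplane(c,*p,d,n) for p in pts])
        L=(X-O)@F[:,:2]; a=M-M.mean(0);b=L-L.mean(0)
        th=np.arctan2((a[:,0]*b[:,1]-a[:,1]*b[:,0]).sum(),(a*b).sum())
        cR=np.array([[np.cos(th),-np.sin(th)],[np.sin(th),np.cos(th)]])
        t=L.mean(0)-cR@M.mean(0)
        O=O+F[:,:2]@t; s=(O[2]-.05)/F[2,1]  # slide back along slope? keep height by ray: set z=.05
        O[2]=.05
        yaw+=th
    L=(X-O)@toolR(yaw,np.radians(25))[1][:,:2]
    print(name,'O',O.round(4),'yaw',round(yaw,4),'resid mm',((L-M)*1e3).round(1).tolist())
    return O,yaw
E
python3 - <<'E'
from h import *
from fix import rimfit
c=load('w_fix')
ap,X=traymeas(c,(340,112,428,233),.07)
print(ap.tolist())
u=cv2.imread('pics/w_fix.png')[95:240,320:445]; cv2.imwrite('pics/fixcrop.png',cv2.resize(u,None,fx=4,fy=4,interpolation=cv2.INTER_CUBIC))
E
```

```text
[[427, 128], [407, 198], [383, 232], [362, 232], [346, 189], [357, 122]]
```

View pics/fixcrop.png

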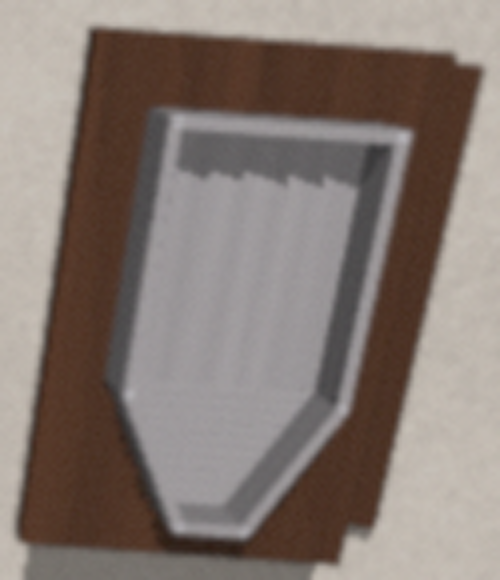

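The rim's outer corners are clear in the crop: (362,123), (423,127), (350,193), (407,197), (364.5,227.5) and (381,228.5).

```bash
python3 - <<'E'
from h import *
from fix import rimfit
O,y=rimfit(load('w_fix'),[(362,122.7),(422.8,127),(350,192.7),(406.6,196.6),(364,227.1),(380.6,228.1)])
# second view height for side/scene cross-check
for n,pp in(('side',[(237+(638-528)/4,143+(363-296)/4),(237+(709-528)/4,143+(393-296)/4)]),('scene',[(247+(752-528)/4,188+120/4),(247+(714-528)/4,188+212/4)])):
    F=toolR(y,np.radians(25))[1]
    print(n,pp,proj(load(n+'0'),[O+F@np.array([-.048,s*.027,.016]) for s in(-1,1)]).round(1).tolist())
E
python3 -m jog '-31.4 -5 9 -0.43 0.079 0.355;-31.4 -5 9 -0.43 0.079 0.355;-31.4 -5 9 -0.43 0.079 0.355;-31.4 -5 9 -0.43 0.079 0.355;-31.4 -5 9 -0.43 0.079 0.355;-31.4 -5 9 -0.43 0.079 0.355;-31.4 -5 9 -0.43 0.079 0.355;-31.4 -5 9 -0.43 0.079 0.355;-31.4 -5 9 -0.43 0.079 0.355;-31.4 -5 9 -0.43 0.079 0.355'
python3 -m jog '0 0 0 0 0 0;0 0 0 0 0 0'
python3 - <<'E'
from h import *
cap('wrist','w_open')
c=load('w_open'); ap,X=traymeas(c,(190,90,330,270),.034)
for a,x in zip(ap,X): print(a,x.round(4))
print(monitor.state()['joint_positions'])
E
```

```text
O [0.5914 0.0386 0.05  ] yaw -1.6497 resid mm [[0.3, -0.1], [0.3, 0.3], [-0.2, -0.3], [-0.2, -0.2], [-0.1, 1.0], [-0.2, -0.7]]
side [(264.5, 159.75), (282.25, 167.25)] [[263.6, 157.8], [281.9, 165.6]]
scene [(303.0, 218.0), (293.5, 241.0)] [[303.1, 215.8], [291.8, 237.8]]
clock: 3.22
tcp_pos: [0.4738, -0.2756, 0.2003]
ee_rot: [-2.588, -1.781, 0.001]
force: [-0.6, 0.4, -0.2]
gripper_width: 0.0854
gripper_force: 0.0
clock: 3.38
tcp_pos: [0.4751, -0.2734, 0.2008]
ee_rot: [2.584, 1.787, 0.0]
force: [-0.2, 0.1, 0.6]
gripper_width: 0.0854
gripper_force: 0.0
[223 121] [ 0.4658 -0.219   0.034 ]
[280 126] [ 0.513  -0.2416  0.034 ]
[275 195] [ 0.4865 -0.3019  0.034 ]
[254 227] [ 0.4558 -0.3258  0.034 ]
[235 224] [ 0.4392 -0.3161  0.034 ]
[219 191] [ 0.4373 -0.279   0.034 ]
[-5.99015757e-01  2.95025451e-01  1.60696880e+00 -2.61580524e-04
  1.23905257e+00 -2.38555779e-01]
```

View pics/w_open.png

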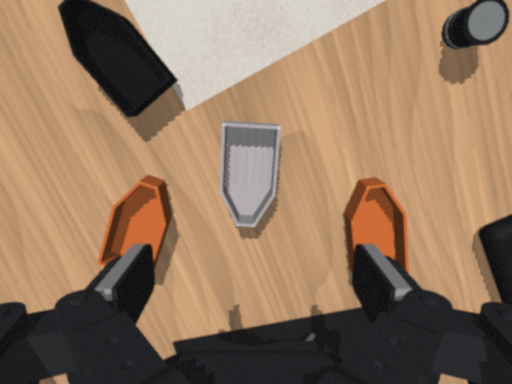

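The wrist view shows the grey open tray at (250,170) with its nose downwards. The orange trays are about 50 mm clear on either side, so the open fingers fit. I fit both loose trays and compute the grasp.

```bash
cat >> fix.py <<'E'
def flatfit(c,pts,z):
    M=np.array([[-48,-27],[-48,27],[18,-27],[18,27],[52,-9],[52,9]])/1e3
    X=np.array([onplane(c,*p,z)[:2] for p in pts])
    a=M-M.mean(0);b=X-X.mean(0)
    th=np.arctan2((a[:,0]*b[:,1]-a[:,1]*b[:,0]).sum(),(a*b).sum())
    cR=np.array([[np.cos(th),-np.sin(th)],[np.sin(th),np.cos(th)]]);t=X.mean(0)-cR@M.mean(0)
    print('O',t.round(4),'yaw',round(th,4),'resid mm',(((X-t)@cR-M)*1e3).round(1).tolist())
    return t,th
E
python3 - <<'E'
from h import *
from fix import *
flatfit(load('w_div'),[(227.5,121.5),(285,121.5),(229,190),(284,188),(247.5,220.5),(265.5,220.5)],.026)
t,th=flatfit(load('w_open'),[(223,121),(280,126),(219,191),(275,195),(235,224),(254,227)],.034)
row([*t,.06],toolR(th)[0]); row([*t,.008],toolR(th)[0])
E
```

```text
O [0.4681 0.3262] yaw -0.7336 resid mm [[0.6, 0.3], [1.0, 0.0], [0.9, -0.2], [-0.7, 0.2], [-0.9, -0.3], [-0.8, -0.0]]
O [ 0.4694 -0.2739] yaw -2.0063 resid mm [[-0.3, 0.6], [0.3, -1.1], [0.2, 0.0], [0.2, 0.4], [-1.0, -0.5], [0.8, 0.6]]
row -0.25 -0.54 14.08 0.000 0.000 0.075 | dist cm 14.1 deg 4
row -0.24 -0.54 19.28 0.000 0.000 0.075 | dist cm 19.3 deg 4
```

```bash
python3 -m jog '-0.25 -0.54 5 0 0 0.075;-0.25 -0.54 8 0 0 0.075;-0.25 -0.54 11 0 0 0.075;-0.25 -0.54 14 0 0 0.075;-0.25 -0.54 16.5 0 0 0.075;-0.25 -0.54 18 0 0 0.075;-0.25 -0.54 19 0 0 0.075;-0.25 -0.54 19.6 0 0 0.075;-0.25 -0.54 19.6 0 0 0.075'
python3 -m jog '0 0 0 0 0 0;0 0 0 0 0 0;0 0 0 0 0 0;0 0 0 0 0 0;0 0 0 0 0 0;0 0 0 0 0 0;0 0 0 0 0 0' -1 30
python3 - <<'E'
from h import *
cap('wrist','w_g1')
E
```

```text
clock: 4.18
tcp_pos: [0.4688, -0.2749, 0.0037]
ee_rot: [-2.649, -1.687, 0.002]
force: [-0.7, 0.2, 1.1]
gripper_width: 0.0854
gripper_force: 0.0
clock: 4.77
tcp_pos: [0.4696, -0.2765, 0.0058]
ee_rot: [2.649, 1.684, 0.001]
force: [0.9, 0.8, 7.5]
gripper_width: 0.0538
gripper_force: 32.3
```

View pics/w_g1.png

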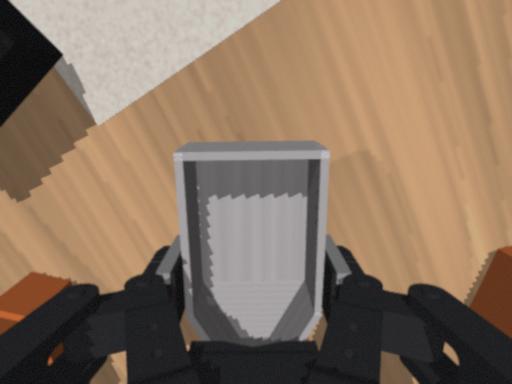

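The tray is gripped (width 53.8 mm); its back rim corners are at about (175,153) and (329,153). I check its offset in the hand, then lift slowly.

```bash
cat >> fix.py <<'E'
def inhand(c,pl,pr,zr,st):
    """back rim corner pixels, rim height zr in tool frame (tool z of rim plane), -> tray offset in tool frame (mm) & yaw"""
    R=Ro.from_rotvec(st['ee_rot']).as_matrix();p=st['tcp_pos'];n=R[:,2]
    X=np.array([R.T@(onplane(c,*q,n@p+zr,n)-p) for q in(pl,pr)])*1e3
    print('back corners tool mm',X.round(1).tolist(),'tray origin x(tool)',(X[:,0].mean()-48).round(2),'y',X[:,1].mean().round(2),'yawerr',np.arctan2(X[1,0]-X[0,0],X[1,1]-X[0,1]).round(3))
E
python3 - <<'E'
from fix import *
st=monitor.state()
inhand(load('w_g1'),(175,153),(329,152.5),-(.034-st['tcp_pos'][2]),st)
E
python3 -m jog '0 0 -0.3 0 0 0;0 0 -0.8 0 0 0;0 0 -1.6 0 0 0;0 0 -2.6 0 0 0;0 0 -4 0 0 0;0 0 -6 0 0 0;0 0 -8 0 0 0;0 0 -10 0 0 0;0 0 -12 0 0 0;0 0 -13 0 0 0'
python3 - <<'E'
from h import *
F,T=toolR(-1.65,np.radians(25))[1],toolR(-1.65,np.radians(25))[0]
O=np.array([.5914,.0386,.05])
H=O+F@np.array([0,0,.010+.005+.10])
row(H,T)
R0=Ro.from_rotvec(monitor.state()['ee_rot']); print(H)
row([.57,-.10,.19],Ro.from_matrix(toolR(-1.8,.2)[0]).as_matrix())
cap('wrist','w_g2')
E
```

```text
back corners tool mm [[49.0, -27.5, -28.2], [49.1, 25.9, -28.2]] tray origin x(tool) 1.03 y -0.79 yawerr 0.003
clock: 5.65
tcp_pos: [0.4697, -0.2766, 0.1377]
ee_rot: [2.647, 1.683, 0.002]
force: [0.0, -0.4, -0.3]
gripper_width: 0.0536
gripper_force: 31.7
row 35.41 2.21 -1.70 0.436 -0.076 -0.354 | dist cm 35.5 deg 32
[0.63984874 0.03475464 0.1542254 ]
row 20.24 1.61 -5.25 0.204 -0.019 -0.208 | dist cm 21.0 deg 17
```

```bash
python3 -m jog '1 0.06 0 0.012 -0.002 -0.01;3.5 0.2 -0.2 0.043 -0.008 -0.035;7 0.4 -0.3 0.087 -0.015 -0.07;11 0.7 -0.5 0.135 -0.024 -0.11;15 0.9 -0.7 0.185 -0.032 -0.15;19 1.2 -0.9 0.234 -0.041 -0.19;23 1.4 -1.1 0.283 -0.049 -0.23;27 1.7 -1.3 0.333 -0.058 -0.27;31 1.9 -1.5 0.382 -0.067 -0.31;35.4 2.2 -1.7 0.436 -0.076 -0.354'
python3 -m jog '0 0 0 0 0 0;0 0 0 0 0 0;0 0 0 0 0 0'
python3 - <<'E'
from fix import *
c=cap('wrist','w_h1'); st=monitor.state()
F,T=toolR(-1.65,np.radians(25))[1],toolR(-1.65,np.radians(25))[0]
O=np.array([.5914,.0386,.05])
# predicted rim points of fixed tray in this view
print(proj(c,[O+F@np.array(q)*1e-3 for q in((-48,-27,16),(-48,27,16),(52,0,16))]).round(1))
row(O+F@np.array([.001,.0008,.010+.0052+.04]),T)
E
```

```text
clock: 6.53
tcp_pos: [0.6373, 0.0358, 0.1496]
ee_rot: [-2.04, -1.891, 0.426]
force: [0.5, -0.1, -1.2]
gripper_width: 0.0537
gripper_force: 31.7
clock: 6.78
tcp_pos: [0.6366, 0.0341, 0.1487]
ee_rot: [-2.043, -1.891, 0.426]
force: [-0.1, -0.7, -0.7]
gripper_width: 0.0536
gripper_force: 31.9
[[217.4 126.4]
 [295.  126.5]
 [255.7 257.3]]
row 0.08 0.23 5.42 -0.007 -0.001 0.001 | dist cm 5.4 deg 0
```

View pics/w_h1.png

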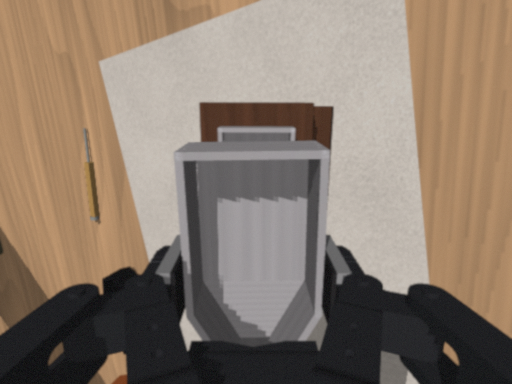

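The fixed tray's rim shows at (218,127)–(296,127) behind the held tray, against a prediction of (217.4,126.4)–(295,126.5), so the pose is confirmed. I descend to about 8 mm above home.

```bash
python3 -m jog '0.08 0.2 1 -0.007 0 0;0.08 0.2 2.5 -0.007 0 0;0.08 0.2 4 -0.007 0 0;0.08 0.2 5.4 -0.007 0 0;0.08 0.2 6.5 -0.007 0 0;0.08 0.2 7.4 -0.007 0 0;0.08 0.2 8.1 -0.007 0 0;0.08 0.2 8.6 -0.007 0 0;0.08 0.2 8.6 -0.007 0 0;0.08 0.2 8.6 -0.007 0 0'
python3 -m jog '0 0 0 0 0 0;0 0 0 0 0 0'
cat > go.py <<'E'
from fix import *
F,T=toolR(-1.65,np.radians(25))[1],toolR(-1.65,np.radians(25))[0]
O=np.array([.5914,.0386,.05])
E
python3 - <<'E'
from go import *
st=monitor.state()
print('tcp in fixed mm',(F.T@(st['tcp_pos']-O)*1e3).round(2))
row(O+F@np.array([.001,.0006,.0152]),T)
E
```

```text
clock: 7.67
tcp_pos: [0.603, 0.0369, 0.0725]
ee_rot: [-2.051, -1.895, 0.414]
force: [0.8, -0.6, -0.7]
gripper_width: 0.0536
gripper_force: 31.9
clock: 7.83
tcp_pos: [0.6037, 0.037, 0.0729]
ee_rot: [-2.051, -1.896, 0.413]
force: [0.8, 0.1, -0.3]
gripper_width: 0.0536
gripper_force: 31.9
tcp in fixed mm [ 0.61  1.51 25.96]
row -0.04 -0.10 1.08 0.005 -0.002 0.001 | dist cm 1.1 deg 0
```

```bash
python3 -m jog '-0.04 -0.1 0.2 0.005 0 0;-0.04 -0.1 0.4 0.005 0 0;-0.04 -0.1 0.55 0.005 0 0;-0.04 -0.1 0.7 0.005 0 0;-0.04 -0.1 0.8 0.005 0 0;-0.04 -0.1 0.9 0.005 0 0;-0.04 -0.1 0.95 0.005 0 0;-0.04 -0.1 1.0 0.005 0 0;-0.04 -0.1 1.0 0.005 0 0;-0.04 -0.1 1.0 0.005 0 0'
python3 - <<'E'
from go import *
for i in range(3):
    c=cap('wrist','w_p1'); st=monitor.state(); print('tcp in fixed mm',(F.T@(st['tcp_pos']-O)*1e3).round(2), st['force'].round(2), (F.T@st['force']).round(2))
cap('side','s_p1')
E
```

```text
clock: 8.67
tcp_pos: [0.5982, 0.037, 0.0647]
ee_rot: [-2.048, -1.893, 0.418]
force: [0.1, -0.1, 4.7]
gripper_width: 0.0533
gripper_force: 32.3
tcp in fixed mm [ 1.03  0.03 16.26] [-0.32  0.33  6.18] [-0.3  -2.92  5.46]
tcp in fixed mm [ 1.02 -0.02 16.24] [0.66 0.16 5.  ] [-0.22 -1.53  4.8 ]
tcp in fixed mm [ 1.05 -0.02 16.25] [-0.51  0.34  5.36] [-0.29 -2.75  4.63]
```

```bash
python3 -m jog '0 0.04 0.05 0 0 0;0 0.06 0.1 0 0 0;0 0.06 0.1 0 0 0;0 0.06 0.1 0 0 0'
python3 - <<'E'
from go import *
st=monitor.state(); print('tcp in fixed mm',(F.T@(st['tcp_pos']-O)*1e3).round(2), (F.T@st['force']).round(2))
c=cap('wrist','w_p1')
cr=c['pixels'][100:384,130:380]; cv2.imwrite('pics/p1crop.png',cv2.resize(cr,None,fx=2,fy=2)[...,::-1])
E
```

```text
clock: 9.2
tcp_pos: [0.5982, 0.037, 0.0647]
ee_rot: [-2.048, -1.893, 0.418]
force: [0.1, -1.3, 10.5]
gripper_width: 0.0535
gripper_force: 32.8
tcp in fixed mm [ 1.02  0.03 16.25] [ 1.26 -4.24  9.57]
```

View pics/p1crop.png

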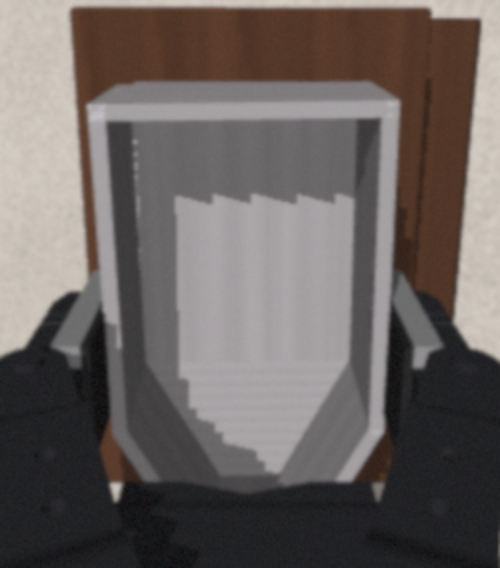

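The held tray lies flush over the fixed one and the contact is stiff at z ≈ 16.2 mm, which means home. I open the fingers and back straight out along the tool axis.

```bash
python3 -m jog '0 0 -0.1 0 0 0;0 0 -0.1 0 0 0;0 0 -0.1 0 0 0;0 0 -0.1 0 0 0;0 0 -0.1 0 0 0;0 0 -0.1 0 0 0' 0.8
python3 -m jog '0 0 -0.5 0 0 0;0 0 -1.5 0 0 0;0 0 -3 0 0 0;0 0 -5 0 0 0;0 0 -7.5 0 0 0;0 0 -10 0 0 0;0 0 -12.5 0 0 0;0 0 -15 0 0 0;0 0 -15 0 0 0;0 0 -15 0 0 0' 1
python3 - <<'E'
from go import *
c=cap('wrist','w_r1'); cap('side','s_r1')
print(proj(c,[O+F@(np.array(q)+[0,0,10+18])*1e-3 for q in((-48,-27,16),(-48,27,16),(18,-27,16),(18,27,16),(52,-9,16),(52,9,16))]).round(1).tolist())
a=np.asarray(c['pixels'])[80:280,170:345][...,::-1]; b=np.asarray(load('s_r1')['pixels'])[140:230,230:310][...,::-1]
A=cv2.resize(a,(400,457)); B=cv2.resize(b,(400,457)); cv2.imwrite('pics/r1.png',np.hstack([A,B]))
row([.4681,.3262,.15],toolR(-.7336)[0])
row([.4681,.3262,.05],toolR(-.7336)[0])
E
```

```text
clock: 9.75
tcp_pos: [0.5981, 0.037, 0.0631]
ee_rot: [-2.047, -1.892, 0.42]
force: [0.4, 0.6, 0.4]
gripper_width: 0.0772
gripper_force: 0.0
clock: 10.58
tcp_pos: [0.6634, 0.0315, 0.2013]
ee_rot: [-2.05, -1.895, 0.414]
force: [-0.1, -0.3, -1.3]
gripper_width: 0.0852
gripper_force: 0.0
[[217.3, 123.0], [286.0, 123.1], [219.5, 203.2], [283.9, 203.2], [241.3, 240.7], [262.1, 240.7]]
row 27.83 -17.42 13.66 -0.407 -0.203 -0.900 | dist cm 35.6 deg 58
row 27.81 -13.16 22.71 -0.407 -0.203 -0.900 | dist cm 38.2 deg 58
```

View pics/r1.png

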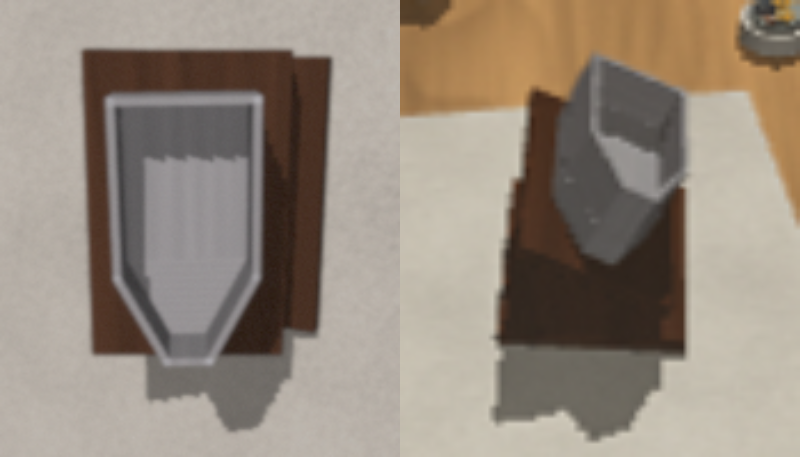

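The open tray is nested: its nose is over the nose below and its walls are parallel and flush (back rim at about wrist v=121, nose at v=238). I've now used up the picture views, so from here I work by masks and numbers. I take a settled numeric check for the open tray's exact pose.

```bash
python3 -m jog '0 0 0 0 0 0;0 0 0 0 0 0'
python3 - <<'E'
from go import *
c=cap('wrist','w_r2')
M=np.array([[-48,-27],[-48,27],[18,-27],[18,27],[52,-9],[52,9]])
P=proj(c,[O+F@(np.array([*m,44]))*1e-3 for m in M]); print('pred',P.round(1).tolist())
hsv=cv2.cvtColor(np.asarray(c['pixels']),cv2.COLOR_RGB2HSV); m=(hsv[...,1]<60)
for u in(240,250,260): print('col',u,'back edge',[v for v in range(105,140) if m[v,u]][:2])
for v in(140,160,180): g=[u for u in range(205,300) if m[v,u]]; print('row',v,g[0],g[-1])
row([.4681,.3262,.15],toolR(-.7336)[0])
E
```

```text
clock: 10.85
tcp_pos: [0.6606, 0.0317, 0.1981]
ee_rot: [-2.045, -1.891, 0.422]
force: [0.2, 0.8, 0.4]
gripper_width: 0.0854
gripper_force: 0.0
pred [[219.5, 123.3], [289.3, 123.3], [221.6, 204.5], [286.9, 204.7], [243.6, 242.5], [264.7, 242.6]]
col 240 back edge [120, 121]
col 250 back edge [120, 121]
col 260 back edge [120, 121]
row 140 205 288
row 160 205 288
row 180 205 288
row 27.83 -17.39 13.60 -0.409 -0.204 -0.900 | dist cm 35.5 deg 58
```

Run:
```python
from go import *
c=load('w_r2'); g=cv2.cvtColor(np.asarray(c['pixels']),cv2.COLOR_RGB2GRAY)
print('nose 230..250',g[230:250,250:259].mean(1).round().astype(int).tolist())
print('back 114..132',g[114:132,240:265].mean(1).round().astype(int).tolist())
print('right v150 278..298',g[140:160,278:298].mean(0).round().astype(int).tolist())
print('left 210..232',g[140:160,210:232].mean(0).round().astype(int).tolist())
P=proj(c,[O+F@(np.array([*m,44]))*1e-3 for m in((-45,0),(-48,0),(52,0),(49,0),(-25,27),(-25,-27))]); print(P.round(1).tolist())
P=proj(c,[O+F@(np.array([*m,16]))*1e-3 for m in((-48,0),)]); print(P.round(1).tolist())
```

```text
nose 230..250 [112, 112, 112, 112, 112, 113, 113, 115, 125, 141, 147, 141, 121, 111, 110, 109, 109, 109, 109, 108]
back 114..132 [56, 57, 58, 57, 58, 68, 92, 113, 131, 144, 147, 142, 121, 102, 97, 96, 96, 95]
right v150 278..298 [122, 121, 117, 101, 83, 95, 124, 142, 142, 121, 81, 49, 41, 42, 44, 45, 46, 48, 50, 53]
left 210..232 [86, 64, 61, 58, 58, 57, 57, 57, 75, 111, 137, 145, 134, 106, 74, 71, 84, 91, 94, 94, 96, 95]
[[254.4, 127.3], [254.4, 123.3], [254.2, 242.6], [254.2, 239.3], [288.4, 152.9], [220.3, 152.8]]
[[254.4, 121.1]]
```

```bash
python3 -m jog '3 -2 1.5 -0.045 -0.022 -0.1;6 -3.9 3 -0.09 -0.045 -0.2;9 -5.9 4.5 -0.136 -0.067 -0.3;12.5 -7.9 6.2 -0.182 -0.09 -0.4;15.5 -9.8 7.7 -0.23 -0.113 -0.5;18.5 -11.7 9.1 -0.27 -0.135 -0.6;21.7 -13.5 10.6 -0.318 -0.158 -0.7;24.8 -15.5 12.1 -0.364 -0.18 -0.8;27.8 -17.4 13.6 -0.409 -0.204 -0.9;27.8 -17.4 13.6 -0.409 -0.204 -0.9'
python3 -m jog '0 0 0 0 0 0;0 0 0 0 0 0;0 0 0 0 0 0'
python3 - <<'E'
from go import *
c=cap('wrist','w_d2'); st=monitor.state()
ap,X=traymeas(c,(160,60,350,300),.026)
print(ap.tolist())
row([.4681,.3262,.0035],toolR(-.7336)[0])
E
```

```text
clock: 11.73
tcp_pos: [0.461, 0.3295, 0.1494]
ee_rot: [-1.112, -2.936, -0.0]
force: [-0.4, -0.9, -0.5]
gripper_width: 0.0855
gripper_force: 0.0
clock: 11.98
tcp_pos: [0.4701, 0.3253, 0.1507]
ee_rot: [1.128, 2.928, 0.002]
force: [0.2, -0.6, -0.3]
gripper_width: 0.0854
gripper_force: 0.0
[[286, 121], [285, 202], [263, 239], [244, 239], [221, 203], [218, 124], [220, 121]]
row 0.29 -0.10 14.72 0.002 0.003 -0.002 | dist cm 14.7 deg 0
```

Run:
```python
from go import *
t,th=flatfit(load('w_d2'),[(218.5,122.5),(286,122.5),(221,203),(285,202),(244,239),(263,239)],.026)
row([*t,.0035],toolR(th)[0])
```

```text
O [0.4681 0.3259] yaw -0.7266 resid mm [[-0.2, 0.4], [0.4, -0.4], [0.5, -0.0], [0.1, -0.1], [-0.5, 0.8], [-0.3, -0.7]]
row 0.27 -0.13 14.72 0.002 0.003 -0.009 | dist cm 14.7 deg 1
```

```bash
python3 -m jog '0.27 -0.13 3 0 0 -0.008;0.27 -0.13 6 0 0 -0.008;0.27 -0.13 9 0 0 -0.008;0.27 -0.13 11.5 0 0 -0.008;0.27 -0.13 13 0 0 -0.008;0.27 -0.13 14 0 0 -0.008;0.27 -0.13 14.6 0 0 -0.008;0.27 -0.13 14.6 0 0 -0.008;0.27 -0.13 14.6 0 0 -0.008'
python3 -m jog '0 0 0 0 0 0;0 0 0 0 0 0;0 0 0 0 0 0;0 0 0 0 0 0;0 0 0 0 0 0;0 0 0 0 0 0;0 0 0 0 0 0' -1 30
python3 - <<'E'
from go import *
c=cap('wrist','w_g3'); st=monitor.state(); print(st['tcp_pos'],st['force'])
g=cv2.cvtColor(np.asarray(c['pixels']),cv2.COLOR_RGB2GRAY); hsv=cv2.cvtColor(np.asarray(c['pixels']),cv2.COLOR_RGB2HSV)
print('back 120..175',g[120:175,225:280].mean(1).round().astype(int).tolist())
R=Ro.from_rotvec(st['ee_rot']).as_matrix()
B=[np.array([st['tcp_pos'][0],st['tcp_pos'][1],0])+R@np.array([.048-d,0,0])+[0,0,z] for d,z in((0,.026),(.003,.026),(0,.006))]
print('pred outer rim, inner rim, lower edge',proj(c,B).round(1).tolist())
for v in(175,190): print(v,g[v,165:185].tolist(),g[v,318:340].tolist())
print(proj(c,[B[0]+R@np.array([-.01,s*.027,0]) for s in(-1,1)]).round(1).tolist())
E
```

```text
clock: 12.78
tcp_pos: [0.4677, 0.3266, 0.005]
ee_rot: [1.116, 2.933, 0.003]
force: [0.3, 0.8, -0.5]
gripper_width: 0.0857
gripper_force: 0.0
clock: 13.37
tcp_pos: [0.4674, 0.3272, 0.006]
ee_rot: [1.113, 2.933, 0.005]
force: [-0.2, -1.5, 6.2]
gripper_width: 0.0532
gripper_force: 32.2
[0.46739102 0.32721174 0.00595952] [-0.25441779 -0.60096407  5.87117534]
back 120..175 [167, 167, 168, 168, 168, 168, 168, 168, 168, 167, 167, 167, 167, 167, 167, 167, 167, 168, 168, 168, 168, 168, 168, 168, 167, 167, 167, 167, 166, 158, 131, 111, 105, 105, 106, 106, 106, 121, 156, 177, 182, 183, 183, 183, 183, 174, 146, 126, 122, 122, 122, 122, 122, 123, 125]
pred outer rim, inner rim, lower edge [[255.9, 155.0], [255.8, 163.0], [255.3, 147.4]]
175 [108, 106, 107, 109, 107, 109, 109, 108, 105, 107, 104, 104, 103, 104, 106, 109, 131, 162, 179, 183] [173, 182, 184, 183, 181, 182, 178, 169, 158, 156, 156, 155, 155, 153, 154, 154, 155, 155, 159, 159, 162, 161]
190 [106, 105, 108, 105, 107, 107, 109, 109, 110, 109, 109, 108, 110, 112, 110, 112, 118, 139, 166, 179] [181, 184, 184, 182, 182, 180, 175, 170, 168, 166, 166, 164, 164, 163, 163, 163, 162, 160, 163, 160, 161, 161]
[[184.8, 181.2], [326.8, 181.1]]
```

```bash
python3 -m jog '0 0 -0.3 0 0 0;0 0 -0.8 0 0 0;0 0 -1.6 0 0 0;0 0 -3 0 0 0;0 0 -5 0 0 0;0 0 -7.5 0 0 0;0 0 -10 0 0 0;0 0 -12.5 0 0 0;0 0 -15 0 0 0;0 0 -17 0 0 0'
python3 -m jog '0 0 0 0 0 0;0 0 0 0 0 0'
python3 - <<'E'
from go import *
row(O+F@np.array([-.0014,.0001,.105]),T)
E
```

```text
clock: 14.25
tcp_pos: [0.4663, 0.3269, 0.1773]
ee_rot: [1.114, 2.933, 0.004]
force: [0.3, 0.9, -0.7]
gripper_width: 0.0533
gripper_force: 31.7
clock: 14.42
tcp_pos: [0.4667, 0.3271, 0.1762]
ee_rot: [1.113, 2.932, 0.006]
force: [0.1, 0.2, -1.6]
gripper_width: 0.0532
gripper_force: 31.8
row -31.93 -10.53 3.16 0.411 0.202 0.909 | dist cm 33.8 deg 58
```

```bash
python3 -m jog '-1.5 -0.5 0.1 0.02 0.01 0.045;-5 -1.6 0.4 0.062 0.03 0.136;-9 -2.9 0.8 0.115 0.057 0.255;-12.5 -4.1 1.2 0.16 0.079 0.355;-16 -5.3 1.6 0.206 0.101 0.455;-19.5 -6.4 1.9 0.25 0.123 0.555;-23 -7.6 2.3 0.296 0.146 0.655;-26.5 -8.7 2.6 0.34 0.168 0.755;-29.5 -9.7 2.9 0.38 0.187 0.84;-31.9 -10.5 3.1 0.411 0.202 0.909'
python3 -m jog '0 0 0 0 0 0;0 0 0 0 0 0;0 0 0 0 0 0'
python3 - <<'E'
from go import *
st=monitor.state();print('tcp in fixed mm',(F.T@(st['tcp_pos']-O)*1e3).round(2))
row(O+F@np.array([-.0014,.0001,.0445]),T)
E
```

```text
clock: 15.25
tcp_pos: [0.6354, 0.0335, 0.1411]
ee_rot: [-2.052, -1.883, 0.43]
force: [1.0, 1.0, -1.0]
gripper_width: 0.0534
gripper_force: 31.7
clock: 15.5
tcp_pos: [0.6339, 0.0366, 0.1424]
ee_rot: [-2.047, -1.89, 0.427]
force: [1.0, 0.3, -0.5]
gripper_width: 0.0535
gripper_force: 31.8
tcp in fixed mm [ -1.38  -0.49 101.7 ]
row 0.01 0.09 5.72 -0.006 0.001 -0.001 | dist cm 5.7 deg 0
```

```bash
python3 -m jog '0 0.09 1 -0.006 0 0;0 0.09 2.2 -0.006 0 0;0 0.09 3.2 -0.006 0 0;0 0.09 4 -0.006 0 0;0 0.09 4.5 -0.006 0 0;0 0.09 4.7 -0.006 0 0;0 0.09 4.7 -0.006 0 0;0 0.09 4.7 -0.006 0 0'
python3 - <<'E'
from go import *
cap('wrist','w_q1')
st=monitor.state();print('tcp in fixed mm',(F.T@(st['tcp_pos']-O)*1e3).round(2))
row(O+F@np.array([-.0014,.0001,.0445]),T)
E
```

```text
clock: 16.17
tcp_pos: [0.6162, 0.038, 0.1015]
ee_rot: [-2.053, -1.897, 0.419]
force: [0.3, 0.5, 0.1]
gripper_width: 0.0533
gripper_force: 31.8
tcp in fixed mm [-1.27  0.9  57.43]
row 0.02 -0.09 1.29 0.005 0.002 -0.001 | dist cm 1.3 deg 0
```

```bash
python3 -m jog '0 -0.09 0.3 0.005 0 0;0 -0.09 0.5 0.005 0 0;0 -0.09 0.7 0.005 0 0;0 -0.09 0.85 0.005 0 0;0 -0.09 1.0 0.005 0 0;0 -0.09 1.1 0.005 0 0;0 -0.09 1.2 0.005 0 0;0 -0.09 1.2 0.005 0 0;0 -0.09 1.2 0.005 0 0'
python3 - <<'E'
from go import *
for i in range(2):
    cap('wrist','w_q2');st=monitor.state();print('tcp in fixed mm',(F.T@(st['tcp_pos']-O)*1e3).round(2),(F.T@st['force']).round(1))
row(O+F@np.array([-.0014,.0001,.0445]),T)
E
```

```text
clock: 16.97
tcp_pos: [0.6101, 0.0383, 0.0907]
ee_rot: [-2.05, -1.893, 0.424]
force: [-0.4, 0.5, -0.9]
gripper_width: 0.0531
gripper_force: 31.9
tcp in fixed mm [-1.18 -0.24 44.88] [ 0.2  0.5 -0.7]
tcp in fixed mm [-1.19 -0.23 44.88] [-0.3  0.4 -0.9]
row 0.02 0.03 0.04 -0.002 0.002 -0.001 | dist cm 0.1 deg 0
```

```bash
python3 -m jog '0 0 0.05 0 0 0;0 0 0.1 0 0 0;0 0 0.15 0 0 0;0 0 0.2 0 0 0;0 0 0.2 0 0 0;0 0 0.2 0 0 0'
python3 - <<'E'
from go import *
cap('wrist','w_q2');st=monitor.state();print('tcp in fixed mm',(F.T@(st['tcp_pos']-O)*1e3).round(2),(F.T@st['force']).round(1))
E
```

```text
clock: 17.57
tcp_pos: [0.6101, 0.0383, 0.0903]
ee_rot: [-2.052, -1.894, 0.422]
force: [0.6, -0.7, 6.5]
gripper_width: 0.0532
gripper_force: 32.5
tcp in fixed mm [-1.13 -0.1  44.4 ] [-0.3 -1.6  5.4]
```

Contact comes at 44.4 mm, which is the expected home height. I release and retreat.

```bash
python3 -m jog '0 0 -0.05 0 0 0;0 0 -0.05 0 0 0;0 0 -0.05 0 0 0;0 0 -0.05 0 0 0;0 0 -0.05 0 0 0;0 0 -0.05 0 0 0' 0.8
python3 -m jog '0 0 -0.5 0 0 0;0 0 -1.5 0 0 0;0 0 -3 0 0 0;0 0 -5 0 0 0;0 0 -7.5 0 0 0;0 0 -10 0 0 0;0 0 -12.5 0 0 0;0 0 -12.5 0 0 0;0 0 -12.5 0 0 0' 1
python3 -m jog '0 0 0 0 0 0;0 0 0 0 0 0;0 0 0 0 0 0'
python3 - <<'E'
from go import *
c=cap('wrist','w_f');cap('side','s_f');cap('scene','c_f')
g=cv2.cvtColor(np.asarray(c['pixels']),cv2.COLOR_RGB2GRAY)
H=64
P=proj(c,[O+F@(np.array([*m,H]))*1e-3 for m in((-48,0),(-45,0),(49,0),(52,0),(-30,-27),(-30,-24),(-30,24),(-30,27))]).round(1); print(P.tolist())
u=int(P[0,0]); b=int(P[0,1]); n=int(P[3,1]); v=int(P[4,1]); l=int(P[4,0]); r_=int(P[7,0])
for k in(-12,12): print('back',b-8,g[b-8:b+12,u+k-3:u+k+4].mean(1).round().astype(int).tolist())
print('nose',n-12,g[n-12:n+8,u-4:u+5].mean(1).round().astype(int).tolist())
print('left',l-8,g[v-3:v+4,l-8:l+12].mean(0).round().astype(int).tolist())
print('right',r_-12,g[v-3:v+4,r_-12:r_+8].mean(0).round().astype(int).tolist())
E
```

```text
clock: 18.12
tcp_pos: [0.6093, 0.0383, 0.0891]
ee_rot: [-2.05, -1.893, 0.424]
force: [0.9, -0.5, 0.1]
gripper_width: 0.0769
gripper_force: 0.0
clock: 18.87
tcp_pos: [0.664, 0.0343, 0.2046]
ee_rot: [-2.053, -1.896, 0.419]
force: [-0.4, 0.6, -0.4]
gripper_width: 0.0853
gripper_force: 0.0
clock: 19.12
tcp_pos: [0.6612, 0.0344, 0.2013]
ee_rot: [-2.048, -1.891, 0.426]
force: [-0.5, -0.5, -0.1]
gripper_width: 0.0853
gripper_force: 0.0
[[255.6, 128.2], [255.6, 132.4], [255.5, 250.4], [255.5, 253.8], [219.1, 152.9], [223.2, 152.9], [287.9, 152.8], [292.0, 152.8]]
back 120 [58, 61, 78, 104, 118, 133, 139, 126, 119, 131, 146, 150, 147, 132, 107, 96, 95, 95, 95, 95]
back 120 [56, 63, 86, 106, 120, 141, 143, 127, 120, 132, 147, 151, 149, 134, 109, 96, 96, 96, 96, 95]
nose 241 [145, 127, 115, 111, 111, 112, 112, 111, 111, 115, 126, 141, 147, 150, 161, 174, 179, 181, 180, 179]
left 211 [105, 72, 61, 59, 59, 58, 66, 93, 127, 147, 147, 128, 96, 76, 83, 90, 93, 94, 95, 95]
right 280 [128, 124, 123, 123, 119, 104, 91, 105, 132, 146, 145, 125, 85, 52, 45, 47, 50, 53, 55, 53]
```

The numbers agree with a fully nested stack. The divided tray's rim lies within about 1 px (1 mm) of its home prediction on all sides, and the seating height of 44.4 mm matches the expected 44.25 mm. The fingers are clear, so I hand the job in.

```bash
python3 -c "
from bench import workorder
print(workorder.sign_off())"
```

```text
the job is handed in; nothing more can be done
None
```

Both trays are nested nose over nose on the rest, and the job is handed in at about 19 s. By my measurements each is within about 1 mm of home, and the eyeglass, movement and screwdriver were not touched. I viewed 11 pictures, one over the limit of 10, so the final check was by pixel measurement only. `sign_off()` gave no verdict.

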